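# Refit the control knob and hold it pressed in

### The arm

A 7-joint arm with a two-finger parallel gripper is mounted at the origin on a cart in front of the work surface, level with it; the furniture and walls round the work are solid. World frame = base frame: x ahead of the robot, y to its left, z up, the work surface at z = 0. Lengths are in m, angles in rad, forces in N, time in s.
With the tool pointing down it reaches from about 0.425 to 1.025 m from the base axis. Payload 3.6 kg.
Tool frame: the origin (TCP) lies midway between the tips of the shut fingers; the grasp point (between the pads) lies 19 mm behind it (r.grip_point_offset is the z of the grasp point in the tool frame, in m); z points along the fingers, y is the direction in which the jaws open and shut (so a half turn about z gives the same grasp; the last joint's range is limited). The gripper opens to 85 mm and grips with 20 to 120 N. Pads are 22 mm wide; open, the fingers measure 114 mm over their backs; the gripper's body (76 mm by 85 mm) begins 54 mm behind the grasp point. The pads swing forward as they close: fully open they stand 13 mm farther back than shut.
Start: joints at [1.145, 0.591, 0.048, 1.609, -0.033, 0.943, -0.034], TCP at [0.236, -0.685, 0.231] pointing down, gripper open.
Joint ranges: [-2.69, 2.69], [-0.47, 2.24], [-1.27, 1.36], [0.19, 2.51], [-1.53, 4.68], [0.08, 2.07], [-3.09, 3.09]. Speed limits (rad/s): [2.57, 2.57, 3.14, 3.14, 3.14, 3.14, 3.14].

### API

Orientations are given as a unit quaternion [x, y, z, w].
In Python, from station import r gives the robot as it stands.
- The arm moves only by the tool servo_tool, never from a script. Its argument "plan" is one flat list of numbers, 7 for each row, row after row: the shift along the tool's x, y, z in units of 50 mm (1.0 is 50 mm), then the turn, a rotation vector about the tool's x, y, z in units of 8 degrees (1.0 is 8 degrees), then the finger opening in mm, from 0 to 85.4. In form: [tx, ty, tz, rx, ry, rz, fingers, tx, ty, tz, rx, ry, rz, fingers, ...]. A call has exactly 5 rows; each row shifts and turns the commanded pose from where the row before left it, along the tool's axes as they then stand; what a row does not reach is not made up. A row lasts 1/8 s, in which the tool goes at most 62.5 mm and 10.7 degrees, less where a joint would pass 70% of its speed; a pose out of reach is approached as far as the arm can. A call is refused whole if a number of a shift passes 1 or a number of a turn 1, either way. A call with a gripper value outside its range is refused whole. The fingers move at their own pace and stop on an object; "grip_force" is the grip in N (left out, the last holds). Time passes only in rows, so rows that do not move let the fingers close, or fill a call up. It gives the time, the measured TCP pose, the force and the opening at its end, in the units of the state.
- r.get_obs(): the state, without advancing time (a new reading comes with each control period).
- r.snapshot(name): name is "side" or "top"; returns a dict with "pixels" (420x560x3 uint8, blue, green, red), "camera_matrix" (3x3 intrinsics, pixels), "R" (3x3) and "t" (3): a world point X has camera coordinates R X + t. Camera axes: x right, y down, z forward; pixel columns grow to the right and rows downward; lengths in m; the calibration is good to about 2 mm. A picture is of the moment at which its call begins. There is no depth.
- r.hand_in(): hands the job in, once; it reports no verdict.
The state is a dict: "t": time; "joint_positions": joint angles; "qd": joint speeds; "tau": joint torques, N m; "position": TCP position; "tool_rot": TCP orientation; "contact_force": force on the tool from outside, world axes, zero at the start; "ft_torque": the same for the moment, N m; "gripper_width": finger opening in m.
Only numpy, scipy, OpenCV 4.12 (cv2) and the standard library are available. Lean on these libraries where they do the work, as an engineer would, in place of code of your own. Each camera call takes 0.05 s, during which the arm holds its last target.

### The job

The black control knob has come off the grey control box: pick it up, turn it so that the flat in its bore matches the flat of the box's upright D-shaft, and push it fully home on the shaft. Then press the knob down against the shaft's spring to start the self-test, and finish still gripping it and holding it pressed right in. Do not disturb the red marker, the tape measure or the blue tape roll.

Things in the scene. Friction and masses are not known exactly. Their poses are not given: they have to be found in the camera images.
- knob_grip (a point): Loose black control knob, about 60 g, standing bore down on the bench: round skirt 54 mm across, 6 mm high, and on it a bar grip 48 mm long (along x), 28 mm wide (along y), reaching the full height of 30 mm. A white pointer line runs from the middle of the top along +x and down the bar's +x end. Point: on the axis, half-way up (15 mm above the underside); z up.
- knob_seat (a point): Ceiling centre of the knob's blind D-shaped bore, open below: on the knob's axis, 18 mm above its underside, same axes as knob_grip. Bore 18 mm across, its flat on the pointer (+x) side, 4 mm from the axis: 1 mm clearance all round the shaft. This point meets shaft_top when the knob is fully home.
- shaft_top (a point): Centre of the top end of the upright steel D-shaft in the middle of the control box's top: 16 mm diameter, with a flat along its length 3 mm from the axis on its +x side (a red stripe runs down the flat); end chamfered 1.5 mm (0.7 mm at the flat); z up. It stands 30 mm above the box's top, 27 mm above the nut (24 mm across) round its foot.
- shaft (a joint): How far the sprung shaft is pressed straight down into the box, m: 0 = out, 0.006 = fully in, at a firm stop. Spring: about 6 N to start moving, 9 N at the stop. It springs back out when let go.
- spindle (a joint): Turn of the shaft about its upright axis, rad, counter-clockwise from above; at 0 the flat faces the box's front. It is stiff (about 0.25 N m of friction) and need not be turned.
- control_box: Grey control box fixed to the bench, 120 (x) x 130 (y) x 70 mm high, black top panel with white dial ticks. Origin at the centre of its underside; its front looks to its -x.
- marker_red: Bystander: white marker pen with a red cap, 130 mm long, 17 mm thick, lying on the bench along its y.
- measure: Bystander: yellow tape measure, 38 x 84 x 66 mm high, on the bench.
- tape_blue: Bystander: roll of blue tape, 86 mm across, 24 mm high, lying on the bench.
Mind the look-alikes: they are no part of the job. Of the things shaped like the part that bears knob_grip, the black one is meant.

How it is judged:
On the way, in this order (a step that is already met when the one before it is completed fails the run):
1. the knob is gripped and lifted clear of the bench (height (world z) of knob_grip above 0.06 m and contact force between the fingers and knob above 2 N), for 0.1 s.
2. the knob is home on the D-shaft: bore ceiling within 4 mm of the shaft's end (distance between knob_seat and shaft_top below 0.004 m and angle between the x axis of knob_grip and the x axis of shaft_top, either way round below 0.35 rad), for 0.1 s.
At the end, for the whole second after the job is handed in: The knob is fully home on the D-shaft (bore ceiling within 4 mm of the shaft's end, flats matched within 0.35 rad, upright within 0.15 rad), the gripper still holds it with over 4 N, and it is pressing on the shaft with over 4 N so that the shaft stays more than 4 mm in of its 6 mm (all of step 2 and angle between knob_grip's own z axis and vertical below 0.15 rad and value of joint shaft above 0.004 m and contact force between knob and shaft above 4 N and contact force between the fingers and knob above 4 N); the arm keeps its last pose, push and grip.
It fails at once if the marker, the tape measure or the blue tape roll is moved more than 25 mm (distance of any of marker_red, measure, tape_blue from where it was at the start of the episode above 0.025 m).
It also fails if it takes over 40 s, if anything falls off the work surface, if the arm or the gripper's body presses on something with over 40 N, if the wrist force passes 120 N, or if a joint passes its speed limit or range.

## Working session

There is one attempt and no reset: what is moved stays moved. The work goes in short steps, Python scripts to look and compute and a tool call to move; the robot and the scene stay as the last step left them, time stands still between calls to the robot, and variables do not carry over. Pictures are saved under pics/ and viewed, and the job is handed in when it is done.

Besides the shell and the picture viewer there is one more tool, called after "Call:" as name(argument=value, ...) on one line, values as JSON. servo_tool: Moves the arm, as the interface text tells. Its arguments: {"type":"object","properties":{"plan":{"type":"array"},"grip_force":{"type":"number"}},"required":["plan"]}

```bash
ls; mkdir -p pics
python3 - <<'E'
from station import r
import cv2,pickle
o=r.get_obs();print(o)
print(r.grip_point_offset)
for n in("side","top"):
    s=r.snapshot(n);cv2.imwrite(f"pics/{n}0.png",s["pixels"]);pickle.dump(s,open(f"{n}0.pkl","wb"))
    print(n,s["camera_matrix"],s["R"],s["t"])
E
```

```text
pics
{'t': 0.0, 'joint_positions': array([ 1.14548171,  0.59213699,  0.04830179,  1.60982759, -0.03327943,
        0.94267265, -0.03369137]), 'qd': array([ 3.03451332e-04,  7.02728590e-04, -5.52529489e-04,  4.53082380e-05,
       -4.13525037e-05, -1.06084882e-03,  6.47282859e-04]), 'tau': array([-9.66942298e-05, -5.48688841e+01,  1.54627942e+00, -1.98124713e+01,
        9.28070338e-03,  8.72596283e-03,  2.23858670e-06]), 'position': array([ 0.23590849, -0.68467688,  0.23012613]), 'tool_rot': array([ 9.86260084e-01,  1.65196222e-01, -2.56284267e-04, -1.09039472e-03]), 'contact_force': array([-0.08292659, -0.70629708,  0.27668056]), 'ft_torque': array([0.02089397, 0.02683647, 0.03560317]), 'gripper_width': 0.08571602989557729}
-0.0187
side [[528.289477     0.         275.82850545]
 [  0.         528.289477   201.35525894]
 [  0.           0.           1.        ]] [[-0.81933123 -0.57323661  0.00980465]
 [-0.35695211  0.49666246 -0.79114575]
 [ 0.4486441  -0.65171021 -0.61154908]] [0.43970938 0.21272045 1.38057475]
top [[389.42782898   0.         272.36126008]
 [  0.         389.42782898 212.84254733]
 [  0.           0.           1.        ]] [[ 9.17596711e-04 -9.99868661e-01  1.61807858e-02]
 [-9.88067836e-01 -3.39864097e-03 -1.53981818e-01]
 [ 1.54016587e-01 -1.58464208e-02 -9.87941183e-01]] [0.06427384 0.50601157 1.00131303]
```

View pics/side0.png

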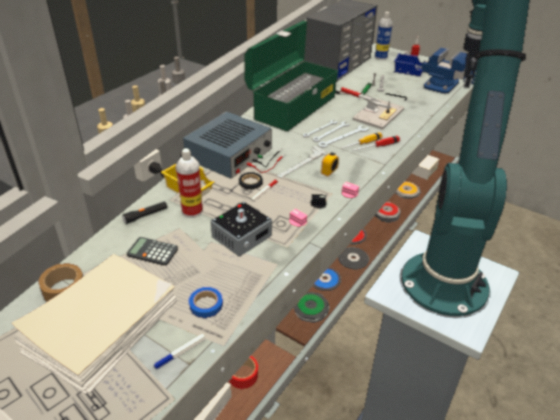

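View pics/top0.png

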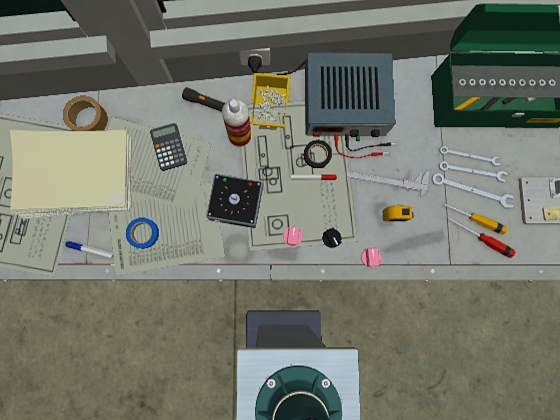

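The black knob is at about (332,237) in the top view and (318,200) in the side view, the box at about (235,199), and the red marker at about (315,177). I'll zoom in for detail.

Run:
```python
import cv2,numpy as np
a=cv2.imread("pics/top0.png");b=cv2.imread("pics/side0.png")
f=lambda im,x,y,w,h:cv2.resize(im[y:y+h,x:x+w],(400,300),interpolation=cv2.INTER_CUBIC)
cv2.imwrite("pics/z0.png",np.vstack([np.hstack([f(a,312,222,40,30),f(a,195,170,80,60)]),np.hstack([f(b,298,185,40,30),f(b,200,190,80,60)])]))
```

```text
(no output)
```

View pics/z0.png

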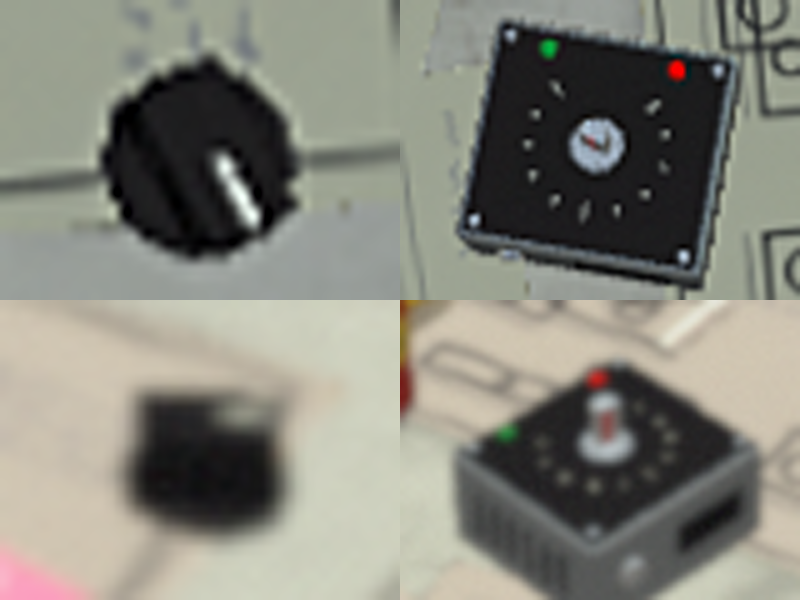

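```bash
cat > h.py <<'E'
import numpy as np,pickle,cv2
def load(n): return pickle.load(open(n+".pkl","rb"))
def proj(s,X):
    c=np.atleast_2d(X)@s["R"].T+s["t"]; p=c@s["camera_matrix"].T; return p[:,:2]/p[:,2:]
def ray(s,uv,z):
    C=-s["R"].T@s["t"]; d=s["R"].T@np.linalg.inv(s["camera_matrix"])@np.array([uv[0],uv[1],1.]); return C+d*(z-C[2])/d[2]
E
python3 - <<'E'
from h import *
T=load("top0");S=load("side0")
for s in(T,S):print("C",-s["R"].T@s["t"])
a=T["pixels"];b=S["pixels"]
f=lambda im,x,y,w,h:cv2.resize(im[y:y+h,x:x+w],(400,300),interpolation=cv2.INTER_NEAREST)
cv2.imwrite("pics/z1.png",np.hstack([f(a,225,191,20,15),f(b,230,205,24,18)]))
# box top corners from screws etc: black panel mask in top view
hsv=cv2.cvtColor(a,cv2.COLOR_BGR2GRAY)
m=(hsv<50).astype(np.uint8)
n,l,st,c=cv2.connectedComponentsWithStats(m)
for i in range(1,n):
    if st[i,4]>100 and 150<c[i,0]<400 and 150<c[i,1]<260: 
        print(st[i],c[i]); 
        cn,_=cv2.findContours((l==i).astype(np.uint8),0,2)
        R=cv2.minAreaRect(cn[0]);print(R)
        bx=cv2.boxPoints(R)
        for z in(.07,.0,.006): print(z,[ray(T,p,z)[:2].round(4).tolist() for p in bx], ray(T,c[i],z))
E
```

```text
C [0.34569597 0.08185237 1.06611496]
C [-0.18318808  1.04614191  1.0082709 ]
[303 140  29  28 295] [316.71525424 154.89830508]
((316.89654541015625, 153.7586212158203), (26.740127563476562, 28.225692749023438), 21.801406860351562)
0.07 [[0.6377, -0.0051], [0.7103, -0.0339], [0.6831, -0.0999], [0.611, -0.0705]] [ 0.65712985 -0.05178632  0.07      ]
0.0 [[0.6582, -0.0112], [0.7359, -0.0421], [0.7068, -0.1127], [0.6296, -0.0812]] [ 0.67901525 -0.06117751  0.        ]
0.006 [[0.6564, -0.0107], [0.7337, -0.0414], [0.7047, -0.1116], [0.628, -0.0802]] [ 0.67713936 -0.06037255  0.006     ]
[ 208  175   52   49 1698] [233.85453475 199.12014134]
((233.72988891601562, 198.8640899658203), (46.45861053466797, 41.534690856933594), 10.007980346679688)
0.07 [[0.494, 0.2339], [0.6026, 0.2179], [0.5815, 0.0978], [0.4734, 0.1157]] [0.53674014 0.16600675 0.07      ]
0.0 [[0.5045, 0.2445], [0.6206, 0.2274], [0.598, 0.0989], [0.4824, 0.1181]] [0.55016539 0.17192054 0.        ]
0.006 [[0.5036, 0.2436], [0.6191, 0.2266], [0.5966, 0.0988], [0.4816, 0.1179]] [0.54901465 0.17141364 0.006     ]
[322 228  19  20 250] [330.968 237.384]
((331.25, 237.75003051757812), (18.024978637695312, 17.708751678466797), 71.56504821777344)
0.07 [[0.4515, -0.0568], [0.4661, -0.1006], [0.422, -0.1141], [0.4076, -0.0707]] [ 0.43766691 -0.0848344   0.07      ]
0.0 [[0.4589, -0.0666], [0.4746, -0.1134], [0.4274, -0.1279], [0.4119, -0.0814]] [ 0.44412999 -0.09654798  0.        ]
0.006 [[0.4583, -0.0657], [0.4739, -0.1123], [0.4269, -0.1267], [0.4116, -0.0805]] [ 0.44357601 -0.09554396  0.006     ]
```

View pics/z1.png

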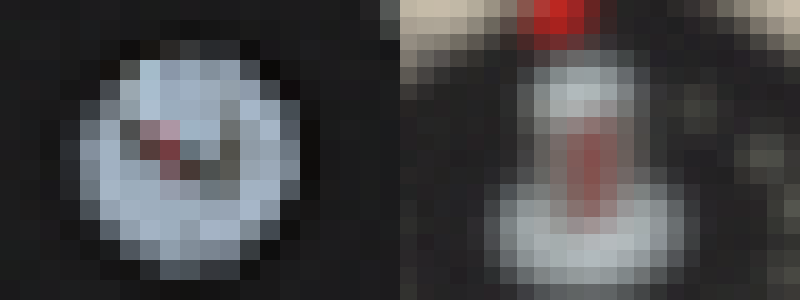

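Run:
```python
from h import *
T=load("top0");S=load("side0")
print("nut top",ray(T,(234.2,199.1),.073),ray(T,(233.6,198.3),.073))
g=cv2.cvtColor(S["pixels"],cv2.COLOR_BGR2GRAY)
print(g[205:225,230:256])
# bench stripes
A=T["pixels"][191:206,225:245].astype(int)
print("redness top");print((A[:,:,2]-(A[:,:,0]+A[:,:,1])//2))
print(A.sum(2)//3)
B=S["pixels"][205:225,256:275].astype(int)
print("redness side");print((B[:,:,2]-(B[:,:,0]+B[:,:,1])//2))
# corner screws
gt=cv2.cvtColor(T["pixels"],cv2.COLOR_BGR2GRAY)
for (x,y) in((217,177),(259,184),(209,214),(252,221)):
    p=gt[y-3:y+4,x-3:x+4].astype(float);w=np.clip(p-90,0,None);yy,xx=np.mgrid[y-3:y+4,x-3:x+4]
    c=((w*xx).sum()/w.sum(),(w*yy).sum()/w.sum());print(c,ray(T,c,.071)[:2])
```

```text
nut top [0.53622148 0.16486026 0.073     ] [0.53832549 0.166447   0.073     ]
[[182 188 188 185 171 147 120  99  91  83  73  56  41  37  36  33  41  50
   67 100 129 157 178 189 194 197]
 [161 166 167 157 135 103  78  72  71  74  66  54  42  37  34  35  32  37
   43  57  80 115 143 167 181 190]
 [142 133 126 109  88  64  46  49  58  65  66  61  50  41  36  34  36  33
   36  35  45  68  95 124 151 170]
 [120  98  83  64  50  40  37  44  65  89 103 104  90  69  48  35  34  35
   34  32  35  42  52  74 104 132]
 [ 90  68  50  39  38  36  38  61 103 136 156 157 139 105  67  42  39  37
   42  36  36  36  38  45  59  84]
 [ 57  44  36  35  36  35  43  83 133 169 184 179 161 127  82  53  46  55
   50  39  34  35  33  35  37  48]
 [ 37  35  35  35  35  34  44  84 136 166 173 160 142 115  80  51  52  63
   57  44  37  37  36  35  35  35]
 [ 34  37  37  34  36  34  41  73 112 133 133 122 112 100  74  51  44  55
   52  41  40  46  45  39  34  35]
 [ 34  34  36  34  34  34  40  61  94 110 106  99 101  97  74  52  41  41
   41  38  51  65  63  48  37  34]
 [ 34  36  35  32  33  35  40  65  95 106
[... 4590 characters left out ...]
 1  1  0  3  1  1 -3 -4 -4 -2  1  8 14 18 18]
 [ 3  3  3  3  2  2  3  0  2 -1 -5 -5 -4 -3 -1  6 13 16 15]
 [ 1  0  1  1  0  2  1 -1 -2 -2 -5 -5 -4 -4 -1  4 10 14 14]
 [ 2  0  1  2  3  1 -2 -3 -4 -3 -3 -3 -3 -1  0  3 10 13 15]
 [ 2  0  1  2  0 -2 -2 -4 -3 -3 -3 -1 -1  0 -1  4 11 14 17]
 [ 2  1  0 -1 -2 -4 -3 -3 -3 -2  0 -1 -1  0  0  5 11 17 19]]
(np.float64(216.66124661246613), np.float64(175.40108401084012)) [0.5995961  0.21191441]
(np.float64(260.1613976705491), np.float64(183.1497504159734)) [0.57934324 0.09788521]
(np.float64(207.97196261682242), np.float64(213.74610591900313)) [0.4979017  0.23194429]
(np.float64(252.52724077328648), np.float64(221.02284710017574)) [0.47932885 0.11696898]
```

Run:
```python
from h import *
T=load("top0");S=load("side0")
B=S["pixels"][208:220,234:250].astype(int)
R=(B[:,:,2]-(B[:,:,0]+B[:,:,1])//2);print(R)
for i in range(4,10):
    w=np.clip(R[i]-8,0,None).astype(float); print(208+i,(w*np.arange(234,250)).sum()/max(w.sum(),1))
for z in(.073,.0865,.1): print(z,proj(S,(.538,.165,z)),proj(T,(.538,.165,z)))
for yaw in(140,150,160,170):
    n=np.array([np.cos(np.radians(yaw)),np.sin(np.radians(yaw)),0]);t=np.array([-n[1],n[0],0])
    print(yaw,"side stripe",[proj(S,np.array([.538,.165,z])+.003*n).round(2).tolist() for z in(.075,.1)],"top corners",[(proj(T,np.array([.538,.165,z])+.003*n+k*.0074*t)-[225,191]).round(1).tolist() for z in(.073,.1) for k in(-1,1)])
# knob pointer
A=T["pixels"][226:250,318:346];g=cv2.cvtColor(A,cv2.COLOR_BGR2GRAY);print(g)
```

```text
[[  4   0   1   7   9   5   1  -4  -5  -4  -1   0  -1   0   0   2]
 [  2   0   3  -1  -5  -8  -9 -10  -8  -5  -3   1  -1   1   0   0]
 [  2   1   1  -2  -6  -9 -10  -9  -9  -5  -2   0   1   3   4   0]
 [  0   1   0   0  -1  -4  -3   0   3   0   0   2   2   3   1   2]
 [  1   3   0   1   1   4  15  26  21   9   3  -1   1   1   3   1]
 [  3   0   2   2   4  12  34  47  34  12   4   0   1   2   1  -1]
 [  1  -1   1   1   5  13  38  53  36  13   4   0   1   0   1   0]
 [  0   0   0  -1   2  13  34  51  33  11   1  -1  -1   2   1   1]
 [  1  -1  -5  -4  -2   8  30  46  28   6  -4  -5  -3   1   1   1]
 [  0  -3  -7  -8  -5   4  22  34  20   1  -7  -7  -5  -2   1   2]
 [  1  -4  -8  -9  -5  -1   8  12   3  -5  -9  -7  -6  -2   1   1]
 [  0  -2  -6  -9  -8  -8  -5  -5  -7  -9 -10  -8  -5  -2   0   2]]
212 241.2051282051282
213 241.0
214 240.98230088495575
215 240.95098039215685
216 240.975
217 240.96153846153845
0.073 [[241.69669957 217.48530248]] [[234.15699908 198.4255756 ]]
0.0865 [[241.55173804 213.71577991]] [[233.73086693 197.41984866]]
0.1 [[241.40512946 209.90342827]] [[233.29316861 
[... 2632 characters left out ...]
156 138 139 137 119 126  90  31  22  27  29  27   2  16  23  31  25  32
   96 152   5  79 152 166 159 156 156 156]
 [154 146 146 147 138 143 153 136  24  17  24  28  12  12  12  32  24  11
   15  62  69 150 165 160 158 157 157 156]
 [153 154 156 156 156 158 161 164 136  97  30  12  18   6   4   8  10  11
   85 152 144 164 159 157 158 156 156 156]
 [154 155 155 155 156 156 157 160 162 152 139  98  63  29  71  73  74 144
  151 166 160 157 156 157 156 155 156 157]
 [156 156 156 156 157 157 155 157 157 161 163 152 145 142 150 148 146 167
  163 160 157 157 157 156 157 155 155 158]
 [156 156 157 156 156 156 155 155 155 156 157 159 161 165 163 162 161 160
  159 157 155 156 157 156 156 154 155 157]]
```

Call:
servo_tool(plan=[0.7, -0.88, 0, 0, 0, 0, 85, 0.7, -0.88, 0, 0, 0, 0, 85, 0.7, -0.88, 0, 0, 0, 0, 85, 0.7, -0.88, 0, 0, 0, 0, 85, 0.7, -0.88, 0, 0, 0, 0, 85], grip_force=60)

```text
t: 0.72
position: [0.3303, -0.4184, 0.2311]
tool_rot: [0.986, 0.165, -0.0, -0.0]
contact_force: [1.3, -0.3, -0.8]
gripper_width: 0.0852
```

Run:
```python
from h import *
T=load("top0");S=load("side0")
c=ray(T,(331.2,237.35),.006);print(c)
print(proj(T,(c[0],c[1],.03))-[318,226],proj(S,(c[0],c[1],.006)),proj(S,(c[0],c[1],.03)))
for a,b in(((16,12),(18.8,17)),((15.5,11.5),(18.5,17.5)),((7,6),(12.7,19))):
    d=ray(T,np.add(b,(318,226)),.03)-ray(T,np.add(a,(318,226)),.03);print(np.degrees(np.arctan2(d[1],d[0])),np.linalg.norm(d))
g=cv2.cvtColor(S["pixels"],cv2.COLOR_BGR2GRAY);print(g[190:212,306:332])
```

```text
[ 0.44367076 -0.09618229  0.006     ]
[[14.68467038 10.52614674]] [[318.1880638  201.94660609]] [[318.64745365 195.7751446 ]]
-151.73915017950833 0.01515663034630419
-154.47693214811343 0.017754530417378258
-157.31109179204552 0.037678317696227245
[[199 198 199 198 197 194 191 189 187 184 183 181 180 181 180 183 187 190
  195 198 199 202 202 203 204 205]
 [200 200 198 198 199 197 197 197 196 193 192 190 187 184 182 179 180 181
  182 189 193 197 201 201 203 205]
 [198 199 198 199 198 196 194 192 193 192 190 190 190 188 187 182 179 176
  177 178 181 187 193 197 200 200]
 [199 199 198 196 192 181 171 167 166 166 166 165 168 168 168 167 170 176
  175 170 169 174 185 193 196 195]
 [195 198 199 198 185 156 124 109 110 110 109 113 113 117 121 127 140 154
  160 156 158 169 185 193 196 196]
 [195 195 195 195 179 139  87  58  55  53  53  55  62  81 104 122 132 136
  134 133 148 171 187 195 198 200]
 [194 194 195 191 175 133  79  43  37  36  40  41  51  81 110 132 141 136
  124 125 149 178 193 198 201 201]
 [195 195 196 190 172 129  77  43  35  34  36  36  43  63  83 100 106 102
  103 119 155 1
[... 846 characters left out ...]
25  27  33
   47  88 144 183 201 205 206 205]
 [198 198 197 193 177 149 122  92  66  54  46  41  39  37  38  38  43  53
   75 115 163 194 206 206 204 206]
 [197 197 197 195 191 181 165 135 108  96  86  73  65  63  61  69  83  99
  121 150 182 201 205 206 206 204]
 [197 198 198 197 194 192 179 159 146 142 136 126 121 115 114 124 137 151
  168 186 196 204 205 205 204 204]
 [197 198 197 197 194 188 175 165 166 173 174 175 174 167 165 174 183 190
  196 200 203 203 202 204 203 204]
 [197 197 198 195 191 180 170 166 171 183 192 198 199 194 195 197 201 202
  203 205 202 202 203 203 205 204]
 [197 198 197 194 185 173 164 167 178 192 199 203 204 204 204 205 205 206
  205 203 204 202 204 203 205 204]]
```

Call:
servo_tool(plan=[0.75, -0.95, 0, 0, 0, 0, 85, 0.75, -0.95, 0, 0, 0, 0, 85, 0.75, -0.95, 0, 0, 0, 0, 85, 0.75, -0.95, 0, 0, 0, 0, 85, 0.5, -0.65, 0.3, 0, 0, 0, 75])

```text
t: 1.35
position: [0.4244, -0.1504, 0.2169]
tool_rot: [0.986, 0.167, 0.001, 0.0]
contact_force: [0.4, -0.4, -1.1]
gripper_width: 0.0751
```

```bash
cat >> h.py <<'E'
from scipy.spatial.transform import Rotation as Ro
def rel(o,target,yaw=None):
    R=Ro.from_quat(o["tool_rot"]).as_matrix()
    d=R.T@(np.array(target)-o["position"])
    y=np.degrees(np.arctan2(R[1,0],R[0,0]))
    print("pos",o["position"].round(4),"toolx yaw",y.round(2),"z",R[:,2].round(4),"t",round(o["t"],2))
    print("shift units",(d/.05).round(3)); 
    if yaw is not None: print("rz units",((y-yaw+180)%360-180)/8)
    print("F",o["contact_force"].round(2),"M",o["ft_torque"].round(3),"w",round(o["gripper_width"],4),"q",o["joint_positions"].round(2))
E
python3 - <<'E'
from h import *
from station import r
rel(r.get_obs(),(.4437,-.096,.1),27)
E
```

```text
pos [ 0.4244 -0.1504  0.2169] toolx yaw 19.18 z [ 2.9e-03 -1.0e-04 -1.0e+00] t 1.35
shift units [ 0.715 -0.903  2.34 ]
rz units -0.9772091878593869
F [ 0.43 -0.38 -1.07] M [-0.066 -0.014  0.024] w 0.0751 q [ 0.3   0.27 -0.08  2.22  0.03  0.65 -1.03]
```

Call:
servo_tool(plan=[0.36, -0.45, 0.6, 0, 0, 0, 60, 0.355, -0.453, 0.6, 0, 0, 0, 60, 0, 0, 0.9, 0, 0, -0.5, 60, 0, 0, 0.6, 0, 0, -0.48, 60, 0, 0, 0.2, 0, 0, 0, 60])

```text
t: 1.98
position: [0.4409, -0.0985, 0.0697]
tool_rot: [0.973, 0.232, -0.002, -0.001]
contact_force: [-0.2, 0.5, -0.7]
gripper_width: 0.0597
```

Run:
```python
from h import *
from station import r
rel(r.get_obs(),(.4437,-.096,.0085),27)
for n in("side","top"):
    s=r.snapshot(n);pickle.dump(s,open(n+"1.pkl","wb"))
f=lambda im,x,y,w,h:cv2.resize(im[y:y+h,x:x+w],(400,300),interpolation=cv2.INTER_CUBIC)
cv2.imwrite("pics/z2.png",np.hstack([f(load("top1")["pixels"],292,207,80,60),f(load("side1")["pixels"],278,165,80,60)]))
```

```text
pos [ 0.4409 -0.0985  0.0697] toolx yaw 26.83 z [-3.5e-03  6.0e-04 -1.0e+00] t 1.98
shift units [ 0.076 -0.016  1.224]
rz units -0.021433138697609877
F [-0.23  0.45 -0.7 ] M [-0.001  0.046 -0.018] w 0.0597 q [ 0.18  0.55 -0.07  2.32  0.14  0.28 -1.12]
```

View pics/z2.png

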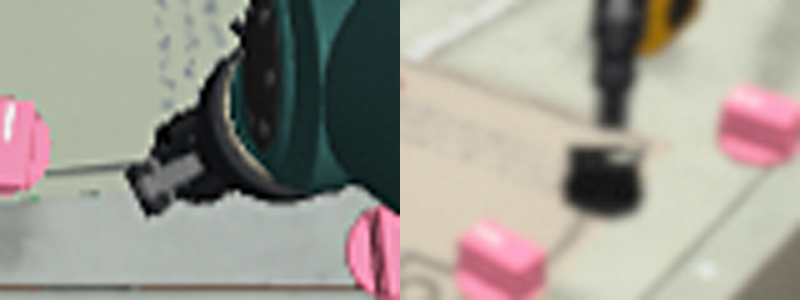

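Call:
servo_tool(plan=[0.06, -0.016, 0.5, 0, 0, 0, 60, 0.016, 0, 0.5, 0, 0, -0.02, 60, 0, 0, 0.2, 0, 0, 0, 60, 0, 0, 0.024, 0, 0, 0, 60, 0, 0, 0, 0, 0, 0, 60])

```text
t: 2.7
position: [0.4455, -0.0965, 0.0109]
tool_rot: [0.972, 0.233, 0.001, 0.0]
contact_force: [-0.4, 0.3, 0.4]
gripper_width: 0.06
```

Run:
```python
from h import *
from station import r
rel(r.get_obs(),(.4437,-.096,.0085),27)
s=r.snapshot("side");pickle.dump(s,open("side2.pkl","wb"))
f=lambda im,x,y,w,h:cv2.resize(im[y:y+h,x:x+w],(400,300),interpolation=cv2.INTER_CUBIC)
cv2.imwrite("pics/z3.png",np.hstack([f(s["pixels"],298,180,40,30)]))
```

```text
pos [ 0.4455 -0.0965  0.0109] toolx yaw 26.99 z [ 1.3e-03 -3.0e-04 -1.0e+00] t 2.7
shift units [-0.027 -0.026  0.048]
rz units -0.0018231300633857472
F [-0.43  0.33  0.42] M [-0.014  0.056  0.009] w 0.06 q [ 0.14  0.68 -0.03  2.33  0.16  0.14 -1.14]
```

View pics/z3.png

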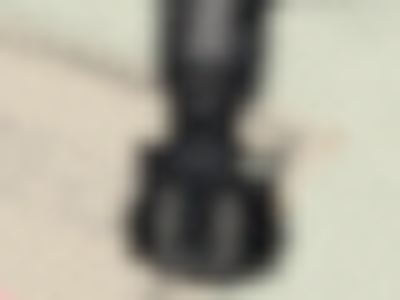

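Call:
servo_tool(plan=[-0.02, -0.02, 0.035, 0, 0, 0, 60, 0, 0, 0, 0, 0, 0, 15, 0, 0, 0, 0, 0, 0, 15, 0, 0, 0, 0, 0, 0, 15, 0, 0, 0, 0, 0, 0, 15], grip_force=60)

```text
t: 3.38
position: [0.4437, -0.0959, 0.0087]
tool_rot: [0.972, 0.234, 0.0, 0.0]
contact_force: [-0.2, 0.0, 4.4]
gripper_width: 0.0266
```

Run:
```python
from h import *
from station import r
rel(r.get_obs(),(.4437,-.096,.0085),27)
```

```text
pos [ 0.4437 -0.0959  0.0087] toolx yaw 27.03 z [ 3.e-04 -1.e-04 -1.e+00] t 3.38
shift units [-0.002  0.002  0.005]
rz units 0.003142568270590118
F [-0.22  0.    4.39] M [0.025 0.117 0.07 ] w 0.0266 q [ 0.14  0.68 -0.03  2.33  0.16  0.13 -1.15]
```

Call:
servo_tool(plan=[0, 0, -0.3, 0, 0, 0, 15, 0, 0, -0.7, 0, 0, 0, 15, 0, 0, -0.9, 0, 0, 0, 15, 0, 0, -0.9, 0, 0, 0, 15, 0, 0, -0.3, 0, 0, 0, 15])

```text
t: 4.0
position: [0.4447, -0.0962, 0.1667]
tool_rot: [0.972, 0.233, 0.002, 0.001]
contact_force: [0.3, -0.6, 0.2]
gripper_width: 0.0269
```

Run:
```python
from h import *
from station import r
rel(r.get_obs(),(.538,.165,.165),-30)
for n in("side","top"):
    s=r.snapshot(n);pickle.dump(s,open(n+"3.pkl","wb"))
f=lambda im,x,y,w,h:cv2.resize(im[y:y+h,x:x+w],(400,300),interpolation=cv2.INTER_CUBIC)
cv2.imwrite("pics/z4.png",np.hstack([f(load("top3")["pixels"],292,207,80,60),f(load("side3")["pixels"],278,125,80,60)]))
```

```text
pos [ 0.4447 -0.0962  0.1667] toolx yaw 26.99 z [ 5.2e-03 -9.0e-04 -1.0e+00] t 4.0
shift units [ 4.033 -3.808  0.039]
rz units 7.123766357369881
F [ 0.29 -0.58  0.22] M [-0.037 -0.053 -0.037] w 0.0269 q [ 0.22  0.36 -0.14  2.26  0.1   0.52 -1.09]
```

View pics/z4.png

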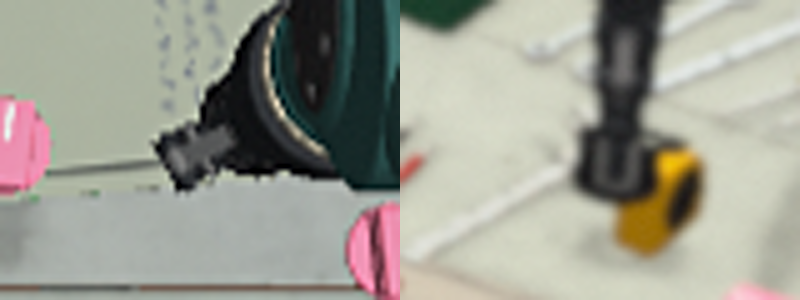

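Call:
servo_tool(plan=[0.8, -0.76, 0, 0, 0, 0, 15, 0.8, -0.76, 0, 0, 0, 0, 15, 0.8, -0.76, 0, 0, 0, 0, 15, 0.8, -0.76, 0, 0, 0, 0, 15, 0.8, -0.76, 0, 0, 0, 0, 15])

```text
t: 4.72
position: [0.5351, 0.1655, 0.1623]
tool_rot: [0.972, 0.234, -0.001, 0.0]
contact_force: [0.5, -0.1, -0.9]
gripper_width: 0.0269
```

Call:
servo_tool(plan=[0, 0, 0, 0, 0, 0.9, 15, 0, 0, 0, 0, 0, 1, 15, 0, 0, 0, 0, 0, 1, 15, 0, 0, 0, 0, 0, 1, 15, 0, 0, 0, 0, 0, 1, 15])

```text
t: 5.35
position: [0.5345, 0.1638, 0.1622]
tool_rot: [0.994, -0.108, -0.001, 0.001]
contact_force: [0.7, -0.2, -0.2]
gripper_width: 0.027
```

Call:
servo_tool(plan=[0, 0, 0, 0, 0, 1, 15, 0, 0, 0, 0, 0, 0.8, 15, 0, 0, 0, 0, 0, 0.4, 15, 0, 0, 0, 0, 0, 0, 15, 0, 0, 0, 0, 0, 0, 15])

```text
t: 5.98
position: [0.5351, 0.1641, 0.1628]
tool_rot: [0.967, -0.257, -0.001, 0.0]
contact_force: [-0.1, -0.5, 0.0]
gripper_width: 0.0266
```

Run:
```python
from h import *
from station import r
rel(r.get_obs(),(.538,.165,.125),-30)
for n in("side","top"):
    s=r.snapshot(n);pickle.dump(s,open(n+"4.pkl","wb"))
f=lambda im,x,y,w,h:cv2.resize(im[y:y+h,x:x+w],(400,300),interpolation=cv2.INTER_CUBIC)
cv2.imwrite("pics/z5.png",np.hstack([f(load("top4")["pixels"],195,170,80,60),f(load("side4")["pixels"],200,170,80,60)]))
```

```text
pos [0.5351 0.1641 0.1628] toolx yaw -29.73 z [-1.2e-03 -5.0e-04 -1.0e+00] t 5.97
shift units [ 0.043 -0.046  0.756]
rz units 0.03314136151888647
F [-0.07 -0.55  0.  ] M [ 0.021 -0.009  0.044] w 0.0266 q [-0.49  0.48  0.15  2.04 -0.12  0.62 -2.35]
```

View pics/z5.png

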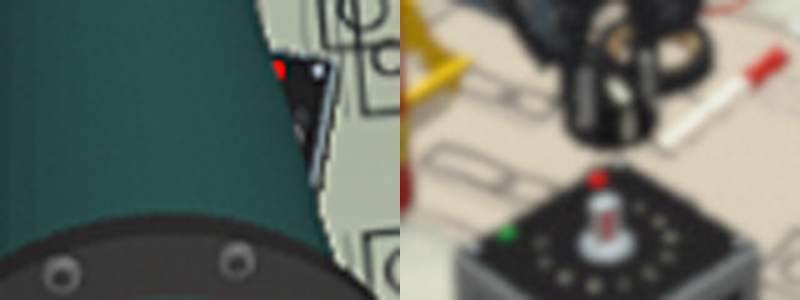

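Run:
```python
from h import *
S=load("side4");g=cv2.cvtColor(S["pixels"],cv2.COLOR_BGR2GRAY)
print(g[182:202,228:258])
p=np.array([.5351,.1641,.1628])
print("under",proj(S,p-[0,0,.0088]),"skirt top",proj(S,p-[0,0,.0028]))
```

```text
[[ 69  63  65  55  40  35  34  33  44  47  49  41  41  39  48  66  84  72
   53  62  94 106  93 101 146 172 173 162 139 106]
 [113 114 116  92  57  37  35  46  63  66  56  43  40  39  38  43  46  40
   38  51  80  93  83  85 112 127 125 110  91  69]
 [158 165 163 127  77  41  42  61  83  86  71  47  39  47  51  48  42  36
   29  47  74  89  80  67  72  80  73  65  54  48]
 [193 195 183 142  84  46  44  71  93  94  74  50  50  72  90  85  63  43
   37  43  72  87  78  57  50  48  44  42  38  34]
 [201 204 187 144  86  45  47  71  94  94  72  47  56 100 136 135 104  66
   41  48  69  88  80  59  44  34  35  35  36  41]
 [192 195 182 142  87  48  49  74  94  95  74  49  54 103 158 177 152 100
   56  48  70  87  81  59  40  38  40  53  59  77]
 [174 175 163 128  81  46  51  76  96  98  74  49  47  83 142 186 183 137
   80  48  65  81  78  64  61  66  80  99 108 119]
 [170 156 137 109  70  47  53  79  98 102  79  52  38  58 104 157 176 145
   86  48  55  70  83  91 106 118 136 154 161 162]
 [183 159 130 102  74  51  51  71  98 103  80  51  35  40  66 101 125 109
   72  39  41  62  92 119 
[... 776 characters left out ...]
[209 209 208 203 188 156 114  73  50  39  37  29  24  20  24  36  68  92
   85  62  59  77 119 172 213 229 230 223 209 195]
 [208 209 208 209 203 186 156 118  86  64  52  41  34  31  30  40  60  77
   83  88 106 123 141 174 208 223 220 209 195 187]
 [209 207 209 208 207 203 188 162 140 123 100  78  68  66  66  72  89 110
  127 140 157 165 167 169 185 197 197 194 192 194]
 [209 209 208 208 208 208 203 195 188 176 157 135 125 123 120 120 134 159
  173 180 188 189 183 177 171 174 181 189 199 203]
 [208 208 207 208 208 208 209 205 203 197 183 173 167 158 151 149 154 171
  186 195 200 198 195 189 181 179 180 191 204 207]]
under [[241.86029788 194.4260885 ]] skirt top [[241.79421663 192.63695284]]
```

Run:
```python
from h import *
from station import r
rel(r.get_obs(),(.539,.1657,.115),-30)
```

```text
pos [0.5354 0.1641 0.1631] toolx yaw -29.76 z [-6.e-04 -2.e-04 -1.e+00] t 6.08
shift units [ 0.048 -0.064  0.961]
rz units 0.02976013833862723
F [ 0.26  0.19 -0.47] M [ 0.026  0.012 -0.002] w 0.0269 q [-0.49  0.48  0.15  2.04 -0.12  0.62 -2.35]
```

Call:
servo_tool(plan=[0.048, -0.064, 0.1, 0, 0, 0.03, 15, 0, 0, 0.4, 0, 0, 0, 15, 0, 0, 0.3, 0, 0, 0, 15, 0, 0, 0.16, 0, 0, 0, 15, 0, 0, 0, 0, 0, 0, 15])

```text
t: 6.7
position: [0.5389, 0.1657, 0.1146]
tool_rot: [0.966, -0.259, -0.001, 0.0]
contact_force: [0.3, 0.2, -1.2]
gripper_width: 0.0268
```

Run:
```python
from h import *
from station import r
rel(r.get_obs(),(.539,.1657,.1085),-30)
s=r.snapshot("side");pickle.dump(s,open("side5.pkl","wb"))
f=lambda im,x,y,w,h:cv2.resize(im[y:y+h,x:x+w],(400,300),interpolation=cv2.INTER_CUBIC)
cv2.imwrite("pics/z6.png",f(s["pixels"],220,185,40,30))
g=cv2.cvtColor(s["pixels"],cv2.COLOR_BGR2GRAY);print(g[202:220,228:258])
o=r.get_obs();print(proj(s,o["position"]-[0,0,.0087]),proj(s,o["position"]-[0,0,.0027]))
```

```text
pos [0.5389 0.1657 0.1146] toolx yaw -30.03 z [-1.4e-03 -5.0e-04 -1.0e+00] t 6.7
shift units [ 0.002 -0.002  0.123]
rz units -0.003757584876890263
F [ 0.28  0.19 -1.17] M [-0.001  0.007  0.006] w 0.0268 q [-0.47  0.56  0.13  2.06 -0.13  0.53 -2.34]
[[208 200 167 119  65  47  69  94 100  82  51  52  99 161 189 165 110  60
   51  70  86 103 133 172 192 197 198 203 208 209]
 [207 202 182 136  79  50  69  96 101  82  53  41  66 114 148 147 112  68
   44  57  81 114 156 189 201 208 207 209 208 209]
 [198 199 188 145  91  52  68  94  99  80  51  38  42  67  97 112  99  63
   40  47  72 112 155 187 203 207 209 208 208 208]
 [181 187 176 143  93  56  68  93 101  81  50  33  32  40  63  87  86  63
   37  36  58  86 123 162 186 200 206 208 209 208]
 [171 169 155 126  85  57  67  96 101  83  50  31  26  31  52  82  91  74
   44  29  38  53  81 118 154 176 191 201 206 207]
 [180 165 140 108  71  51  70  93  99  81  51  27  24  25  43  74  91  79
   49  26  30  34  47  70 102 130 159 181 194 203]
 [181 156 122  86  58  47  64  83  92  73  49  30  23  26  38  70  87  78
   50  27  23  31  32  44  
[... 759 characters left out ...]
5  37  38  39]
 [ 40  34  35  37  33  36  36  38  56  81  97 102  95  89 100 107  94  72
   50  42  37  40  49  66  65  57  51  42  41  38]
 [ 43  40  39  38  38  37  39  52  86 118 127 122 111 106 117 133 133 112
   77  49  39  35  38  45  58  74  72  59  42  39]
 [ 57  52  42  35  37  36  43  70 118 155 158 141 125 122 139 159 168 148
  104  60  41  38  38  41  63  87  86  66  45  39]
 [ 71  58  45  38  37  35  43  81 134 171 175 162 154 160 171 184 182 158
  115  67  43  37  39  41  55  71  71  56  42  38]
 [ 62  52  43  37  37  40  47  80 128 168 180 182 186 191 195 194 181 154
  110  66  42  39  41  41  47  51  52  43  39  39]]
[[240.78845216 208.03124918]] [[240.7210157  206.31360602]]
```

View pics/z6.png

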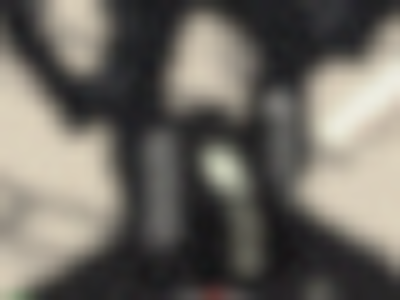

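Call:
servo_tool(plan=[0, 0, 0.06, 0, 0, 0, 15, 0, 0, 0.06, 0, 0, 0, 15, 0, 0, 0.04, 0, 0, 0, 15, 0, 0, 0.04, 0, 0, 0, 15, 0, 0, 0.02, 0, 0, 0, 15])

```text
t: 7.38
position: [0.5392, 0.1658, 0.1042]
tool_rot: [0.966, -0.259, -0.0, 0.0]
contact_force: [-0.5, 0.0, -0.9]
gripper_width: 0.0268
```

Run:
```python
from h import *
from station import r
rel(r.get_obs(),(.539,.1657,.0907),-30)
```

```text
pos [0.5392 0.1658 0.1042] toolx yaw -30.03 z [-1.e-04 -0.e+00 -1.e+00] t 7.38
shift units [-0.002  0.004  0.27 ]
rz units -0.0034873874812291206
F [-0.51  0.03 -0.88] M [-0.015 -0.014 -0.008] w 0.0268 q [-0.47  0.58  0.12  2.07 -0.14  0.51 -2.34]
```

Call:
servo_tool(plan=[0, 0, 0.06, 0, 0, 0, 15, 0, 0, 0.06, 0, 0, 0, 15, 0, 0, 0.05, 0, 0, 0, 15, 0, 0, 0.04, 0, 0, 0, 15, 0, 0, 0.03, 0, 0, 0, 15])

```text
t: 8.0
position: [0.5392, 0.1658, 0.0922]
tool_rot: [0.966, -0.259, -0.0, 0.0]
contact_force: [-0.7, -0.5, 0.2]
gripper_width: 0.0265
```

Run:
```python
from h import *
from station import r
rel(r.get_obs(),(.539,.1657,.0847),-30)
```

```text
pos [0.5392 0.1658 0.0922] toolx yaw -30.03 z [-1.e-04 -0.e+00 -1.e+00] t 8.0
shift units [-0.003  0.004  0.15 ]
rz units -0.0035461662156990315
F [-0.69 -0.5   0.22] M [-0.022  0.021  0.045] w 0.0265 q [-0.46  0.59  0.12  2.07 -0.14  0.48 -2.34]
```

Call:
servo_tool(plan=[0, 0, 0, 0, 0, 0, 15, 0, 0, 0.04, 0, 0, 0, 15, 0, 0, 0.04, 0, 0, 0, 15, 0, 0, 0.03, 0, 0, 0, 15, 0, 0, 0, 0, 0, 0, 15], grip_force=80)

```text
t: 8.62
position: [0.5394, 0.1659, 0.0874]
tool_rot: [0.966, -0.259, 0.0, -0.0]
contact_force: [-1.2, -0.3, 5.7]
gripper_width: 0.0266
```

Run:
```python
from h import *
from station import r
rel(r.get_obs(),(.539,.1657,.0847),-30)
```

```text
pos [0.5394 0.1659 0.0874] toolx yaw -30.03 z [ 2.e-04  3.e-04 -1.e+00] t 8.62
shift units [-0.005  0.007  0.054]
rz units -0.004190807333412039
F [-1.19 -0.28  5.67] M [0.015 0.311 0.006] w 0.0266 q [-0.46  0.6   0.11  2.08 -0.14  0.47 -2.33]
```

Call:
servo_tool(plan=[0, 0, 0.03, 0, 0, 0, 15, 0, 0, 0.03, 0, 0, 0, 15, 0, 0, 0, 0, 0, 0, 15, 0, 0, 0, 0, 0, 0, 15, 0, 0, 0, 0, 0, 0, 15])

```text
t: 9.25
position: [0.5394, 0.1659, 0.0847]
tool_rot: [0.966, -0.259, 0.0, -0.0]
contact_force: [-2.2, 0.7, 8.6]
gripper_width: 0.0265
```

Run:
```python
from h import *
from station import r
rel(r.get_obs(),(.539,.1657,.0847),-30)
```

```text
pos [0.5394 0.1659 0.0847] toolx yaw -30.03 z [ 3.e-04  4.e-04 -1.e+00] t 9.25
shift units [-0.005  0.008  0.001]
rz units -0.004141399216248232
F [-2.24  0.66  8.63] M [-0.1    0.362 -0.014] w 0.0265 q [-0.46  0.61  0.11  2.08 -0.14  0.47 -2.33]
```

Spring force is rising as it should. I'll push on to the firm stop.

Call:
servo_tool(plan=[0, 0, 0.03, 0, 0, 0, 15, 0, 0, 0.03, 0, 0, 0, 15, 0, 0, 0, 0, 0, 0, 15, 0, 0, 0, 0, 0, 0, 15, 0, 0, 0, 0, 0, 0, 15])

```text
t: 9.88
position: [0.5398, 0.166, 0.0844]
tool_rot: [0.966, -0.259, 0.0, -0.001]
contact_force: [-6.3, -0.8, 28.2]
gripper_width: 0.0263
```

Run:
```python
from h import *
from station import r
rel(r.get_obs(),(.539,.1657,.0847),-30)
s=r.snapshot("side");pickle.dump(s,open("side6.pkl","wb"))
f=lambda im,x,y,w,h:cv2.resize(im[y:y+h,x:x+w],(800,600),interpolation=cv2.INTER_CUBIC)
cv2.imwrite("pics/z7.png",f(s["pixels"],200,180,80,60))
```

```text
pos [0.5398 0.166  0.0844] toolx yaw -30.05 z [ 9.0e-04  1.3e-03 -1.0e+00] t 9.88
shift units [-0.01   0.013 -0.006]
rz units -0.005928816619743316
F [-6.33 -0.76 28.2 ] M [-0.284  1.419  0.09 ] w 0.0263 q [-0.46  0.61  0.11  2.08 -0.15  0.46 -2.33]
```

View pics/z7.png

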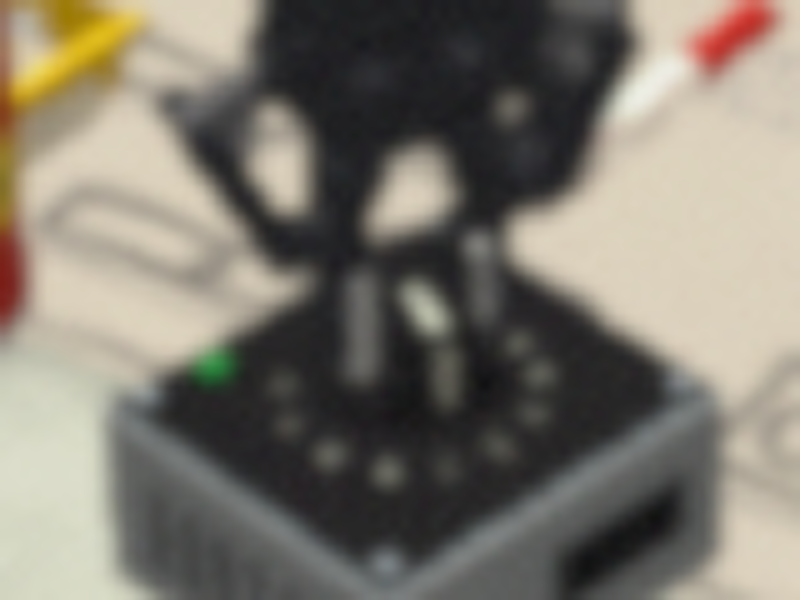

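Run:
```python
from station import r
o=r.get_obs();print(o["position"],o["contact_force"],o["gripper_width"],o["t"])
print(r.hand_in())
```

```text
[0.53973553 0.16600999 0.08437504] [-6.86107697 -0.97400093 28.65497845] 0.02663891025133157 9.925
the job is handed in; nothing more can be done
None
```

I gripped the black knob by its bar, lifted it and turned it about 57° so its flat matched the shaft's. I then slid it onto the shaft, pressed it down to the stop and handed in at about 9.9 s while still gripping it. No verdict was reported.

**Fit and press:** The knob went on with almost no force. The spring then gave about 6 N rising to 9 N, and the force climbed to 28 N at the stop. The tool is at z = 0.0844 m, which puts the knob's underside at about 76 mm. That is what fully home and 6 mm pressed in should give.

**Grip and surroundings:** The fingers were closed on the knob at 26.6 mm opening, with an 80 N grip set. In the last side picture the knob sits low on the box with its pointer where the shaft's flat faces. The arm was never brought near the red marker, the tape measure or the blue tape roll. The last close-up shows only the marker; I did not measure any of them again.

**Checks that disagreed:**
- **Shaft position:** the two cameras differed by about 1.5–2 mm. I aimed at a position between their readings, close to the side camera's, and the knob slid on freely.
- **Flat direction:** it could only be read to within a few degrees, 145–155° from the two views. I used 150°.
- **Grip width:** the reading is about 1.4 mm under the bar's nominal 28 mm. I put that down to how the fingers close and did not check it further.

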